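# Seat the keyed collar of the nitrogen filter cell

## Robot

A 6-joint arm with a two-finger parallel gripper is mounted at the origin on the work surface. World frame = base frame: x ahead of the robot, y to its left, z up, the work surface at z = 0. Lengths are in m, angles in rad, forces in N, time in s.
With the tool pointing down it reaches from about 0.325 to 0.85 m from the base axis. Payload 15.5 kg.
Tool frame: the origin (TCP) lies at the centre of the arm's flange, where the gripper is bolted on; the fingertips stand 191 mm ahead of it and the grasp point (between the pads) lies 172 mm ahead of it; z points along the fingers, y is the line along which they close (so a half turn about z gives the same grasp; the last joint's range is limited). The gripper opens to 91 mm and grips with 3 to 60 N. Pads are 32 mm wide; open, the fingers measure 118 mm over their backs; the gripper's body (76 mm by 178 mm) begins 60 mm behind the grasp point.
Start: joints at [1.206, 0.494, 1.345, -0, 1.302, -0.096], TCP at [0.167, 0.602, 0.405] pointing down, gripper open.
Joint ranges: [-2.91, 2.91], [-0.82, 2.16], [0.22, 2.67], [-1.22, 4.37], [0.12, 2.79], [-3.08, 3.08]. Speed limits (rad/s): [1.89, 1.89, 2.57, 3.01, 3.01, 3.01].

## Interface

Orientations are given as a unit quaternion [w, x, y, z].
In Python, from rig import robot, capture, job gives the robot as it stands.
- The arm moves only by the shell command python3 -m creep 'ROWS' [OPENING] [FORCE]. ROWS is text: rows parted by semicolons, each of 4 numbers parted by spaces: the shift along the tool's x, y, z in mm, then the turn about the tool's z in degrees. A call has 1 to 12 rows; each row is the pose to reach, as a shift and turn from the pose commanded when the call began, along the tool's axes at that moment; what a row does not reach only later rows make up. A row lasts 1/10 s, in which the tool goes at most 50 mm and 8.59 degrees, less where a joint would pass 70% of its speed; a pose out of reach is approached as far as the arm can. A call with a gripper value outside its range is refused whole. OPENING is the closure in counts, from 0 (fully open) to 255 (shut), set as the call begins (- or left out, the last holds). The fingers move at their own pace and stop on an object; FORCE is the grip in N (left out, the last holds). Time passes only in rows, so rows that repeat a pose let the fingers close. It gives the time, the measured TCP pose, the force, the opening and the grip force at its end, in the units of the state.
- robot.read_state(): the state, without advancing time (a new reading comes with each control period).
- capture(name): name is "scene" or "side" or "wrist"; returns a dict with "pixels" (384x512x3 uint8, blue, green, red), "fx", "fy", "cx", "cy" (pixels), "k1" (the pictures are not rectified: a ray, as slopes to the right and down, at radius r is drawn at 1 + k1 r^2 times it, then the intrinsics apply), "R" (3x3) and "t" (3): a world point X has camera coordinates R X + t. Camera axes: x right, y down, z forward; pixel columns grow to the right and rows downward; lengths in m; the calibration is good to about 2 mm. A picture is of the moment at which its call begins. There is no depth.
- job.hand_in(): hands the job in; it is judged then, once.
The state is a dict: "time": time; "joints": joint angles; "joint_velocities": joint speeds; "joint_torque": joint torques, N m; "ee_pos": TCP position; "tcp_rot": TCP orientation; "force": force on the tool from outside, world axes, zero at the start; "moment": the same for the moment, N m; "opening": opening from 0.0 (shut) to 1.0 (fully open); "grip_force": force on a finger pad.
Only numpy, scipy, OpenCV 4.12 (cv2) and the standard library are available. Lean on these libraries where they do the work, as an engineer would, in place of code of your own. Each camera call takes 0.05 s, during which the arm holds its last target. There are 200 camera calls.

## Task

A new filter disc has just gone into the nitrogen filter cell. First turn the lever valve to half open, so that a trickle of gas sweeps the cell; then turn the knurled collar that sits loose on the cell until its hidden keyways drop over the pins, and push it fully home, flange to flange. Finish while still holding it down there with the gripper against its spring, so that I can put the clamp on, with the valve still at half open and everything else on the bench left where it is.

Things in the scene. Friction and masses are not known exactly. Their poses are not given: they have to be found in the camera images.
- stand: Nitrogen filter stand, fixed to the bench: green and cream base plate 170 x 330 mm, top 20 mm above the bench, with a lever valve and a filter cell joined by a level steel tube. Origin on the bench under the plate's centre; z up; y along the tube from the valve (y = -90 mm) to the cell (y = +90 mm). Tube axis 47 mm high; a gauge at its middle reaches 66 mm.
- seat (a point): Centre of the cell's flat seat flange (62 mm across), 75 mm above the bench, on the cell's upright axis; axes as the stand. On it stands a fixed spigot 39 mm in diameter, 31 mm high, with three radial pins 120 degrees apart (4 mm thick, reaching 24.5 mm from the axis, tops 15.5 mm above the seat), hidden inside the collar at an unknown angle.
- collar: Knurled aluminium collar with closed top, loose on the cell's spigot: 42 mm high, grip 57 mm in diameter, foot flange 62 mm in diameter and 6 mm high, 0.14 to 0.26 kg. Origin at the centre of its underside, z up its axis. Bore 42 mm, 34 mm deep; it carries three hidden keyways 7.5 mm wide, at its +x and 120 degrees either side, starting 7.5 mm above its underside.
- collar_grip (a point): On the collar's axis 26 mm above its underside, near the middle of the knurl. At the start the collar rests level on a spring plate, underside 10 mm above the seat; pressed lightly it lands on the pins 2 mm lower; turned either way by 15 to 105 degrees it finds them (within 4 degrees) and goes 8 mm further down to the seat. The spring lifts with 4.6 N at the top, 6.8 N at home.
- valve (a joint): Angle of the valve lever in rad: 0 = shut, lever square across the tube, pointing to the stand's -x side; pi/2 = fully open, lever in line with the tube, pointing away from the cell (stand -y). It grows anticlockwise seen from above; half open is pi/4, lever diagonal, over the longest mark of the plate beneath it. Stays where it is left (friction 0.06 N m); stops at both ends.
- stem (a point): Point on the valve's upright turning axis at the mid-height of the lever sleeve, 92 mm above the bench; fixed to the stand, same axes as the stand.
- lever_grip (a point): Middle of the lever's grey sleeve, 44 mm out from the turning axis; moves with the lever. The sleeve is 48 mm long, 12 mm wide, 22 mm high; the lever points along this point's -x, its z is up. The index plate (34 mm radius) lies 25 mm below.
- clamp: Bystander: hinged band clamp of round steel, open, about 95 mm across and 14 mm high, lying on the bench before the stand. Origin at its underside.
- tin: Bystander: flat aluminium tin of filter discs, 44 mm across, 18 mm high, on the base plate between valve and cell. Origin at its underside.
- jar: Bystander: pale pellet jar, 64 mm across, 85 mm high, on the bench beside the cell. Origin at its underside.
- jar2: Bystander: small amber jar, 52 mm across, 70 mm high, beside the first. Origin at its underside.
- weight: Bystander: steel test weight, 68 mm across, 60 mm high with its knob, 1.2 kg, on the bench beside the valve. Origin at its underside.
- brush: Bystander: brass cleaning brush, 150 mm long, lying on the bench before the stand. Origin at its underside.
- spanner: Bystander: steel spanner, 150 mm long, lying on the bench beside the valve. Origin at its underside.

How it is judged:
On the way, in this order (a step that is already met when the one before it is completed fails the run):
1. the valve lever stands at half open (45 degrees, within 8) while the collar is still up on its spring (value of joint valve between 0.645 and 0.925 rad and z of collar in the frame of seat above 0.006 m), for 0.3 s.
2. the collar is home over its pins, held by the fingers (z of collar in the frame of seat below 0.0025 m and horizontal distance between collar and seat below 0.004 m and contact force between collar and the fingers above 1.5 N), for 0.3 s.
At the end, for the whole second after the job is handed in: The fingers still hold the collar down (contact of more than 1.5 N): its underside is within 2.5 mm of the seat, within 4 mm of the cell's axis and level, at rest; the valve lever stands at 45 degrees within 8 (all of step 2 and z of collar in the frame of seat above -0.003 m and angle between collar's own z axis and vertical below 0.06 rad and linear speed of collar below 0.02 m/s and value of joint valve between 0.645 and 0.925 rad); the arm keeps its last pose, push and grip.
It fails at once if a bystander is shifted by more than 30 mm (distance of any of clamp, tin, jar, jar2, weight, brush, spanner from where it was at the start of the episode above 0.03 m).
It fails at once if a jar or the weight is tipped over (angle between any of jar, jar2, weight's own z axis and vertical above 0.5 rad).
It also fails if it takes over 61 s, if anything falls off the work surface, if the arm or the gripper's body presses on something with over 40 N, if the wrist force passes 120 N, or if a joint passes its speed limit or range.

## Working session

There is one attempt and no reset: what is moved stays moved. The work goes in short steps, Python scripts to look and compute and a shell command to move; the robot and the scene stay as the last step left them, time stands still between calls to the robot, and variables do not carry over. Pictures are saved under pics/ and viewed, at most 10 in all, crops included, and the job is handed in when it is done.

```bash
mkdir -p pics
cat > h.py <<'E'
import numpy as np, cv2
from rig import robot, capture, job
def snap(n,f):
    c=capture(n); cv2.imwrite('pics/'+f+'.png',c['pixels']); np.save('pics/'+f+'.npy',{k:v for k,v in c.items() if k!='pixels'},allow_pickle=True); return c
def ray(f,u,v):
    c=np.load('pics/'+f+'.npy',allow_pickle=True).item()
    K=np.array([[c['fx'],0,c['cx']],[0,c['fy'],c['cy']],[0,0,1.]])
    p=cv2.undistortPoints(np.array([[[u,v]]],float),K,np.array([c['k1'],0,0,0.]))[0,0] if False else None
    d=np.array([(u-c['cx'])/c['fx'],(v-c['cy'])/c['fy']]); s=d.copy()
    for _ in range(30): s=d/(1+c['k1']*(s@s))
    R=np.array(c['R']); return -R.T@np.array(c['t']), R.T@np.array([*s,1])
def atz(f,u,v,z):
    o,d=ray(f,u,v); return (o+d*(z-o[2])/d[2]).round(4)
E
python3 - <<'E'
from h import *
for n in ('scene','side'): c=snap(n,n+'1'); print(n,c['k1'],-np.array(c['R']).T@c['t'])
s=robot.read_state(); print(s)
E
```

```text
scene -0.16082046683732665 [1.32073271 0.3573149  0.81921164]
side -0.11760755868682078 [0.26515795 0.56285419 0.83517707]
{'time': 0.1, 'joints': array([ 1.20546792e+00,  4.94110331e-01,  1.34604512e+00, -1.14024410e-05,
        1.30251802e+00, -9.54836605e-02]), 'joint_velocities': array([-0.00121576, -0.00175232, -0.00326701,  0.00024721, -0.0009411 ,
       -0.00036612]), 'joint_torque': array([-1.49493721e-03, -8.80249429e+01, -3.82538724e+01,  7.07197306e-02,
        4.84737440e-02, -2.69703816e-05]), 'ee_pos': array([0.16655563, 0.60226344, 0.4042126 ]), 'tcp_rot': array([-1.18064136e-04,  1.34511870e-01,  9.90911835e-01, -5.27385843e-04]), 'force': array([-0.73176363,  0.29723171, -0.58305964]), 'moment': array([ 0.0151243 ,  0.05674621, -0.02416862]), 'grip_force': 0.0, 'opening': 0.997712781950934}
```

View pics/scene1.png

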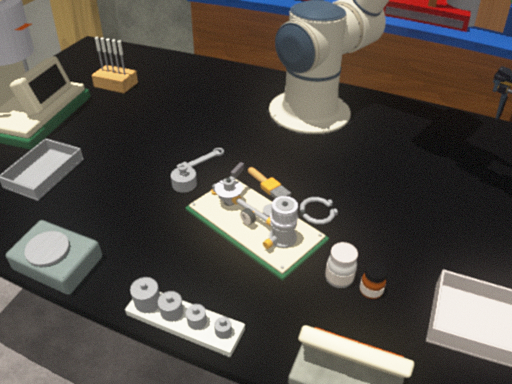

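View pics/side1.png

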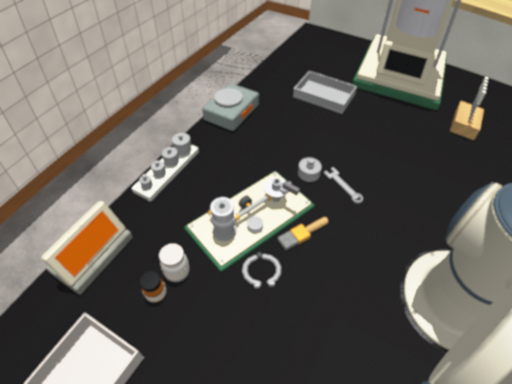

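The scene view shows the valve at about (230,185) and the collar top at (285,203). The side view shows the collar top at about (222,206) and the valve at about (277,186). Next I'll take an enlarged view of both.

Run:
```python
from h import *
a=cv2.imread('pics/scene1.png')[155:275,180:340]; b=cv2.imread('pics/side1.png')[165:270,180:320]
a=cv2.resize(a,None,fx=5,fy=5,interpolation=2)[:, :800]; b=cv2.resize(b,None,fx=5,fy=5,interpolation=2)
cv2.imwrite('pics/a.png',a); cv2.imwrite('pics/b.png',b)
```

```text
(no output)
```

View pics/a.png

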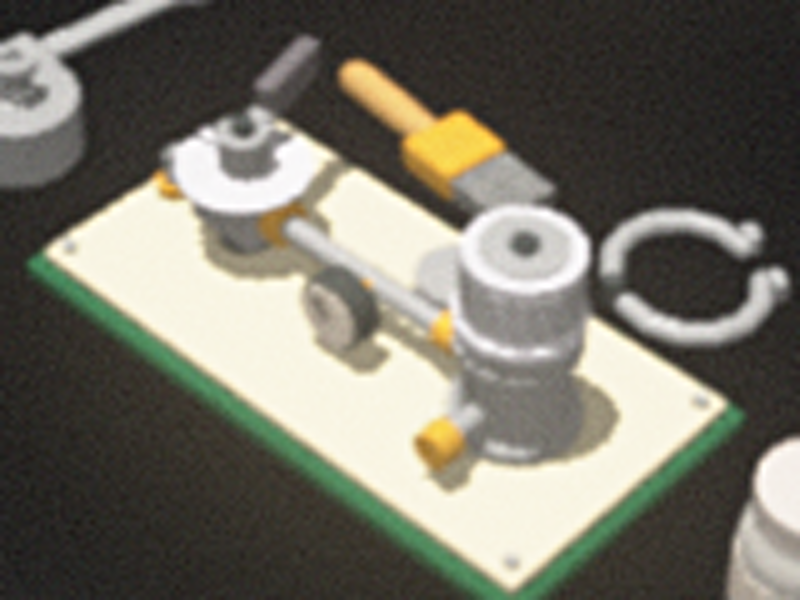

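View pics/b.png

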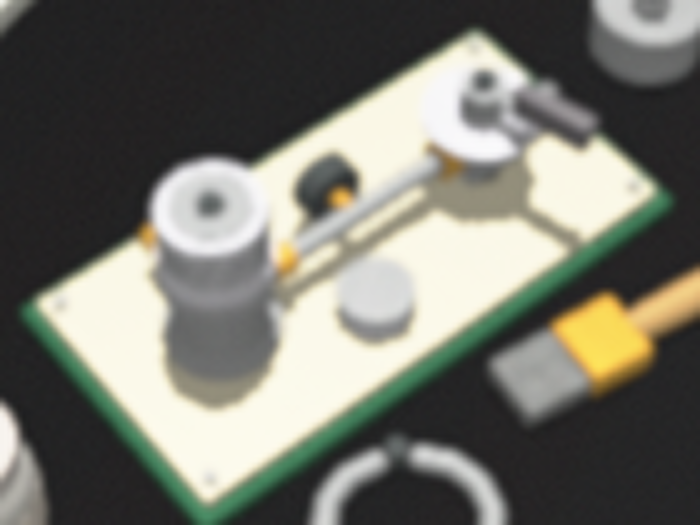

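Enlarged, the scene crop shows the collar top at crop (525,243), the valve hub at (240,130) and the sleeve middle at (287,77). In the side crop they are at (210,203), (485,80) and (557,112). The plate corners are also clear in both.

Run:
```python
from h import *
A=lambda u,v,z:atz('scene1',180+u/5-.4,155+v/5-.4,z)
B=lambda u,v,z:atz('side1',180+u/5-.4,165+v/5-.4,z)
print('collar',A(525,243,.127),B(210,203,.127))
for z in (.1,.105,.11):print('hub',A(240,130,z),B(485,80,z))
print('sleeve',A(287,77,.097),B(557,112,.097))
ca=[A(*p,.02) for p in((35,262),(512,590),(738,410))]; cb=[B(*p,.02) for p in((478,32),(28,308),(205,515),(668,200))]
print(ca,cb)
print('jar..tin',B(375,298,.03))
cb=np.array(cb);print(cb.mean(0)); 
for i in range(4):print(np.linalg.norm(cb[i]-cb[i-1]))
y=cb[1]-cb[0]+cb[2]-cb[3];print(np.degrees(np.arctan2(y[1],y[0])))
```

```text
collar [0.5956 0.1247 0.127 ] [0.6034 0.1243 0.127 ]
hub [ 0.546  -0.0387  0.1   ] [ 0.5355 -0.0366  0.1   ]
hub [ 0.5513 -0.036   0.105 ] [ 0.5337 -0.0326  0.105 ]
hub [ 0.5567 -0.0332  0.11  ] [ 0.5319 -0.0285  0.11  ]
sleeve [ 0.4961 -0.0367  0.097 ] [ 0.4932 -0.0385  0.097 ]
[array([ 0.5947, -0.1327,  0.02  ]), array([0.6971, 0.1618, 0.02  ]), array([0.5535, 0.2221, 0.02  ])] [array([ 0.5868, -0.1342,  0.02  ]), array([0.6995, 0.1677, 0.02  ]), array([0.5493, 0.223 , 0.02  ]), array([ 0.4337, -0.0746,  0.02  ])]
jar..tin [0.5391 0.0731 0.03  ]
[0.567325 0.045475 0.02    ]
0.16429172225039218
0.3222497478664646
0.1600566462225171
0.3192634022245581
69.15229858503203
```

The stand's yaw is about -20.4°, the collar is at (0.600, 0.1245) and the valve axis is at (0.538, -0.042). Their spacing is 178 mm against the stated 180. The lever reads about 14.6° open at a 43.5 mm radius, against the stated 44. I'll hover over the valve and look with the wrist camera.

```bash
python3 -m creep '-40 -44 0 -1; -81 -88 0 -2; -122 -132 0 -3; -162 -176 0 -4; -203 -220 0 -5; -244 -265 0 -6; -284 -309 0 -7; -325 -353 0 -8; -365 -397 0 -9; -406 -441 0 -9.5; -446 -485 0 -9.5; -487 -530 0 -9.5'
python3 -m creep '0 0 0 0;0 0 0 0;0 0 0 0;0 0 0 0;0 0 0 0'
cat >> h.py <<'E'
def to(x,y,z,yaw):
    "row to put the grasp point at x,y,z with tool y at world yaw (deg), from the measured pose"
    from scipy.spatial.transform import Rotation as Ro
    s=robot.read_state(); q=s['tcp_rot']; R=Ro.from_quat([q[1],q[2],q[3],q[0]]).as_matrix()
    g=s['ee_pos']+R[:,2]*.172; y0=np.degrees(np.arctan2(R[1,1],R[0,1])); t=(y0-yaw+90)%180-90
    print('t',s['time'],'grasp',g.round(4),'yaw',round(y0,1),'tilt',R[2,2].round(4),'j',np.round(s['joints'],2),'F',s['force'].round(1),'open',round(s['opening'],3),s['grip_force'])
    print('row',(R.T@(np.array([x,y,z])-g)*1000).round(1),'turn',round(t,1))
E
python3 - <<'E'
from h import *
to(.495,-.038,.22,84); c=snap('wrist','w1')
E
```

```text
time: 1.3
ee_pos: [0.4407, 0.0664, 0.4047]
tcp_rot: [0.0, 0.052, 0.999, 0.0]
force: [1.2, 0.9, 0.5]
opening: 0.999
grip_force: 0.0
time: 1.8
ee_pos: [0.4399, 0.0695, 0.4048]
tcp_rot: [-0.0, 0.051, 0.999, 0.0]
force: [0.3, 0.2, -0.3]
opening: 0.999
grip_force: 0.0
t 1.8 grasp [0.4399 0.0695 0.2328] yaw 84.2 tilt -1.0 j [ 0.02  0.24  1.77  0.    1.13 -1.45] F [ 0.3  0.2 -0.3] open 0.999 0.0
row [ -65.8 -101.3   12.8] turn 0.2
```

View pics/w1.png

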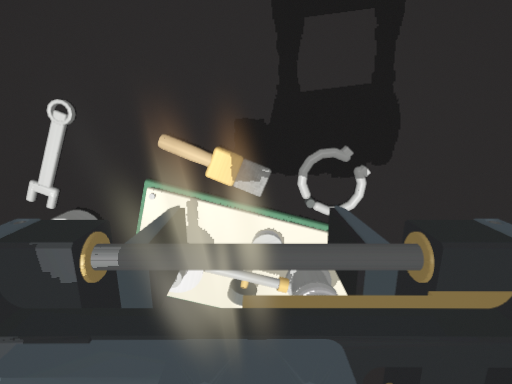

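The wrist view shows the plate, but the valve hub, at about (190,270), is half hidden behind the fingers. I'll move about 120 mm outward so it comes into the clear upper part of the image.

```bash
python3 -m creep '-22 -10 0 0; -44 -20 0 0; -66 -30 0 0;-88 -40 0 0;-110 -50 0 0;-130 -60 0 0;-130 -60 0 0;-130 -60 0 0;-130 -60 0 0'
python3 - <<'E'
from h import *
to(.495,-.038,.22,84); c=snap('wrist','w2')
E
```

```text
time: 2.75
ee_pos: [0.5627, -0.004, 0.4047]
tcp_rot: [-0.0, 0.052, 0.999, 0.0]
force: [0.0, -0.4, 0.3]
opening: 0.998
grip_force: 0.0
t 2.75 grasp [ 0.5626 -0.004   0.2327] yaw 84.1 tilt -1.0 j [-0.11  0.41  1.5   0.    1.23 -1.58] F [ 0.  -0.4  0.3] open 0.998 0.0
row [ 63.7 -40.8  12.7] turn 0.1
```

View pics/w2.png

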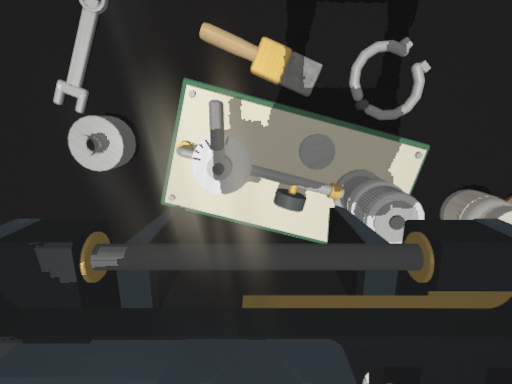

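The wrist view shows the hub at (218,168), the lever sleeve running up from (217,148) to (216,103), and the collar top at (397,222). The plate corners are at (186,80), (427,147) and (163,205).

Run:
```python
from h import *
W=lambda u,v,z:atz('w2',u,v,z)
print('collar',W(397,222,.127),'hub',W(218,168,.105),'sl',W(216.5,125,.103), 'out',W(216,102,.103))
a,b,c=W(186,80,.02),W(427,147,.02),W(163,205,.02); print(a,b,c,np.linalg.norm(b-a),np.linalg.norm(c-a),np.degrees(np.arctan2(*(b-a)[1::-1])),(b+c)/2)
```

```text
collar [0.6019 0.1267 0.127 ] hub [ 0.5358 -0.0408  0.105 ] sl [ 0.4944 -0.0369  0.103 ] out [ 0.4733 -0.0344  0.103 ]
[ 0.4386 -0.0778  0.02  ] [0.5488 0.2142 0.02  ] [ 0.5908 -0.1342  0.02  ] 0.31210261133159395 0.1623138934287512 69.32363081222032 [0.5698 0.04   0.02  ]
```

The views agree: the valve axis is at (0.537, -0.041), the lever points at 174.4°, and half open is at 204.3°, so it needs about 30° anticlockwise. Next I'll position over the sleeve and descend with the fingers partly closed.

```bash
python3 -m creep '22 -13 0 0;44 -27 0 0;65.6 -39.7 0 0;65.6 -39.7 20 0;65.6 -39.7 45 0;65.6 -39.7 70 0;65.6 -39.7 95 0;65.6 -39.7 110 0;65.6 -39.7 125 0;65.6 -39.7 135 0;65.6 -39.7 138 0;65.6 -39.7 138 0' 135 10
python3 -m creep '0 0 0 0;0 0 0 0;0 0 0 0;0 0 0 0;0 0 0 0;0 0 0 0;0 0 0 0;0 0 0 0' 255 10
python3 - <<'E'
from h import *
to(.4932,-.0367,.094,84.4)
c=np.array([.537,-.041])
th=np.radians(30); 
# arc rows in tool frame: tool x points outward along lever (r=44), y tangential
for a in range(3,37,3):
    t=np.radians(a); print(a,round(44*(np.cos(t)-1),1),round(44*np.sin(t),1))
E
```

```text
time: 4.0
ee_pos: [0.4939, -0.0372, 0.2668]
tcp_rot: [-0.0, 0.052, 0.999, 0.0]
force: [0.7, 0.8, 0.7]
opening: 0.469
grip_force: 0.0
time: 4.8
ee_pos: [0.4941, -0.0374, 0.2669]
tcp_rot: [0.0, 0.052, 0.999, -0.0]
force: [-1.1, -2.4, 5.2]
opening: 0.128
grip_force: 10.0
t 4.8 grasp [ 0.4941 -0.0375  0.0949] yaw 84.0 tilt -1.0 j [-0.2   0.51  1.81 -0.    0.82 -1.66] F [-1.1 -2.4  5.2] open 0.128 9.999376684427261
row [1.  0.7 0.9] turn -0.4
3 -0.1 2.3
6 -0.2 4.6
9 -0.5 6.9
12 -1.0 9.1
15 -1.5 11.4
18 -2.2 13.6
21 -2.9 15.8
24 -3.8 17.9
27 -4.8 20.0
30 -5.9 22.0
33 -7.1 24.0
36 -8.4 25.9
```

The sleeve is gripped, with the opening at 12 mm. Now the 30° arc.

```bash
python3 -m creep '-0.1 -2.3 0 -3;-0.2 -4.6 0 -6;-0.5 -6.9 0 -9;-1 -9.1 0 -12;-1.5 -11.4 0 -15;-2.2 -13.6 0 -18;-2.9 -15.8 0 -21;-3.8 -17.9 0 -24;-4.8 -20 0 -27;-5.9 -22 0 -30;-5.9 -22 0 -30;-5.9 -22 0 -30'
python3 - <<'E'
from h import *
to(.4932,-.0367,.094,114.4)
E
python3 -m creep '0 0 0 0;0 0 0 0;0 0 0 0;0 0 0 0;0 0 -15 0;0 0 -35 0;0 0 -60 0;0 0 -85 0;0 0 -110 0;0 0 -130 0;0 0 -130 0;0 0 -130 0' 135
python3 - <<'E'
from h import *
to(.5626,-.004,.225,84)
E
```

```text
time: 6.0
ee_pos: [0.4977, -0.06, 0.2669]
tcp_rot: [0.0, -0.208, 0.978, -0.0]
force: [-1.3, -2.5, 5.2]
opening: 0.13
grip_force: 10.0
t 6.0 grasp [ 0.4977 -0.0601  0.0949] yaw 114.0 tilt -1.0 j [-0.24  0.52  1.8  -0.    0.83 -2.23] F [-1.3 -2.5  5.2] open 0.13 9.999665021896362
row [-5.4 23.2  0.9] turn -0.4
time: 7.2
ee_pos: [0.4975, -0.0598, 0.3967]
tcp_rot: [0.0, -0.208, 0.978, -0.0]
force: [-0.4, 0.5, -0.6]
opening: 0.471
grip_force: 0.0
t 7.2 grasp [ 0.4976 -0.0598  0.2247] yaw 114.0 tilt -1.0 j [-0.24  0.33  1.66  0.    1.16 -2.23] F [-0.4  0.5 -0.6] open 0.471 0.0
row [-82.1  24.5  -0.3] turn 30.0
```

```bash
python3 -m creep '-10 3 0 5;-20 6 0 10;-30 9 0 15;-40 12 0 20;-50 15 0 25;-60 18 0 30;-70 21 0 30;-82 24.5 0 30;-82 24.5 0 30;-82 24.5 0 30' 0
python3 - <<'E'
from h import *
to(.601,.1255,.22,64); c=snap('wrist','w3')
E
```

```text
time: 8.2
ee_pos: [0.5625, -0.0039, 0.3963]
tcp_rot: [-0.0, 0.051, 0.999, -0.0]
force: [-0.7, 0.3, 0.1]
opening: 0.995
grip_force: 0.0
t 8.2 grasp [ 0.5624 -0.0039  0.2243] yaw 84.1 tilt -1.0 j [-0.11  0.41  1.51 -0.    1.21 -1.58] F [-0.7  0.3  0.1] open 0.995 0.0
row [-25.2 132.7   4.3] turn 20.1
```

View pics/w3.png

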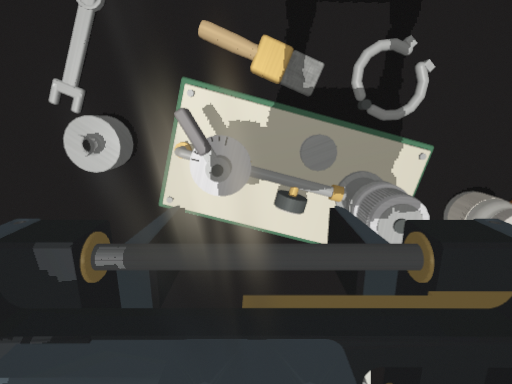

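The wrist view now shows the lever diagonal: hub at (217,170), sleeve from (205,150) to its outer end at (182,112). I'll check the angle.

Run:
```python
from h import *
h=atz('w3',217,169.5,.105)
for p in((182,112),(193,131)):
    d=atz('w3',*p,.103)-h; print(h,np.linalg.norm(d[:2]),np.degrees(np.arctan2(d[1],d[0]))%360-159.3)
a,b=(atz('w3',*p,.02) for p in((183,80),(431,148)));print(np.degrees(np.arctan2(*(b-a)[1::-1])))
print(atz('w3',401,227,.127))
```

```text
[ 0.5357 -0.0407  0.105 ] 0.06172341533000257 44.898117599785905
[ 0.5357 -0.0407  0.105 ] 0.04223422782530771 45.62674141766121
69.55509238105952
[0.6034 0.1265 0.127 ]
```

The valve reads 45°, as wanted. Now over the collar, placed at (0.602, 0.126), at yaw 64, which leaves room to turn positive by more than 110°.

```bash
python3 -m creep '-7 33 0 5;-13 66 0 10;-20 100 0 15;-26 133.2 0 20;-26 133.2 20 20;-26 133.2 45 20;-26 133.2 70 20;-26 133.2 90 20;-26 133.2 102 20;-26 133.2 109 20;-26 133.2 109 20;-26 133.2 109 20' 0
python3 - <<'E'
from h import *
to(.602,.126,.115,64)
E
python3 -m creep '0 0 0 0;0 0 0 0;0 0 0 0;0 0 0 0;0 0 0 0;0 0 0 0;0 0 0 0;0 0 0 0' 255 20
python3 - <<'E'
from h import *
to(.602,.126,.115,64)
E
```

```text
time: 9.45
ee_pos: [0.6025, 0.1256, 0.2885]
tcp_rot: [0.0, 0.225, 0.974, 0.0]
force: [-0.3, -0.2, 1.2]
opening: 1.001
grip_force: 0.0
t 9.45 grasp [0.6026 0.1256 0.1165] yaw 64.0 tilt -1.0 j [ 0.11  0.61  1.49 -0.    1.04 -1.01] F [-0.3 -0.2  1.2] open 1.001 0.0
row [0.7 0.  1.5] turn 0.0
time: 10.25
ee_pos: [0.6022, 0.1257, 0.2878]
tcp_rot: [0.0, 0.225, 0.974, 0.0]
force: [1.0, 0.7, 2.7]
opening: 0.614
grip_force: 20.0
t 10.25 grasp [0.6022 0.1257 0.1158] yaw 64.0 tilt -1.0 j [ 0.11  0.61  1.5   0.    1.04 -1.01] F [1.  0.7 2.7] open 0.614 20.000319628743455
row [0.3 0.1 0.8] turn 0.0
```

The collar is gripped with little side force. I'll press lightly onto the pins.

```bash
python3 -m creep '0 0 1 0;0 0 2 0;0 0 2.5 0;0 0 2.5 0;0 0 2.5 0'
python3 -m creep '0 0 0.5 0;0 0 0.5 0;0 0 0.5 0'
```

```text
time: 10.75
ee_pos: [0.6022, 0.1257, 0.2855]
tcp_rot: [0.0, 0.225, 0.974, 0.0]
force: [-1.6, -0.2, 8.5]
opening: 0.617
grip_force: 20.0
time: 11.05
ee_pos: [0.6022, 0.1257, 0.2852]
tcp_rot: [0.0, 0.225, 0.974, 0.0]
force: [-2.8, -1.2, 11.6]
opening: 0.613
grip_force: 20.0
```

It's resting on the pins at 11.6 N. Now I'll turn.

```bash
python3 -m creep '0 0 0 3;0 0 0 6;0 0 0 9;0 0 0 12;0 0 0 15;0 0 0 18;0 0 0 18'
python3 - <<'E'
from h import *
s=robot.read_state();print(s['moment'])
E
python3 -m creep '0 0 0 2.5;0 0 0 5;0 0 0 7.5;0 0 0 10;0 0 0 10'
python3 - <<'E'
from h import *
s=robot.read_state();print(s['moment'])
E
```

```text
time: 11.75
ee_pos: [0.6026, 0.1257, 0.2853]
tcp_rot: [0.001, 0.375, 0.927, 0.0]
force: [0.7, -0.6, 10.0]
opening: 0.611
grip_force: 20.0
[-0.10358105  0.09377852 -0.07653168]
time: 12.25
ee_pos: [0.6026, 0.1256, 0.2854]
tcp_rot: [0.001, 0.454, 0.891, 0.0]
force: [0.9, -1.1, 11.1]
opening: 0.615
grip_force: 20.0
[-0.2170464   0.09351011 -0.05312596]
```

```bash
m(){ python3 -c "
from h import *
s=robot.read_state();print('Mz',s['moment'][2].round(3))"; }
(python3 -m creep '0 0 0.4 2.5;0 0 0.4 5;0 0 0.4 5'; m; python3 -m creep '0 0 0 2.5;0 0 0 5;0 0 0 5'; m;python3 -m creep '0 0 0 2.5;0 0 0 5;0 0 0 5'; m;python3 -m creep '0 0 0 2.5;0 0 0 5;0 0 0 5'; m) | grep -E 'ee_pos|force: \[|Mz'
```

```text
ee_pos: [0.6026, 0.1256, 0.2852]
force: [-1.9, -1.6, 14.7]
Mz -0.145
ee_pos: [0.6026, 0.1256, 0.2851]
force: [-2.0, -0.6, 13.8]
Mz -0.163
ee_pos: [0.6023, 0.1256, 0.2845]
force: [-0.3, -0.3, 5.4]
Mz -0.077
ee_pos: [0.6023, 0.1257, 0.2843]
force: [1.0, -0.4, 3.8]
Mz 0.033
```

The force fell to 5 N, so the pins have been found. I'll push down gently.

```bash
m(){ python3 -c "
from h import *
s=robot.read_state();print('M',s['moment'].round(3))"; }
(python3 -m creep '0 0 0.7 0;0 0 1.4 0;0 0 2 0;0 0 2 0'; m; python3 -m creep '0 0 0.7 0;0 0 1.4 0;0 0 2 0;0 0 2 0';m ) | grep -E 'ee_pos|force: \[|M'
```

```text
ee_pos: [0.6023, 0.1257, 0.2823]
force: [0.5, -1.0, 4.3]
M [-0.139 -0.207  0.009]
ee_pos: [0.6023, 0.1257, 0.2803]
force: [2.5, -0.1, 4.3]
M [-0.243 -0.327  0.003]
```

```bash
(python3 -m creep '0 0 0.7 0;0 0 1.4 0;0 0 2 0;0 0 2 0'; python3 -m creep '0 0 0.5 0;0 0 1 0;0 0 1.2 0;0 0 1.2 0;0 0 1.2 0' - 30 ) | grep -E 'time|ee_pos|force'
```

```text
time: 14.65
ee_pos: [0.6023, 0.1257, 0.2783]
force: [3.0, -0.7, 4.5]
grip_force: 20.0
time: 15.15
ee_pos: [0.6022, 0.1257, 0.2778]
force: [-0.5, -1.9, 14.6]
grip_force: 30.0
```

It is seated: TCP z is 0.2778, exactly 10 mm down, and the force is rising. I'll hold there and take a final look at the fit and the lever.

```bash
python3 -m creep '0 0 0.3 0;0 0 0.3 0;0 0 0.3 0;0 0 0.3 0;0 0 0.3 0;0 0 0.3 0;0 0 0.3 0;0 0 0.3 0'
python3 - <<'E'
from h import *
snap('scene','s2'); snap('side','d2')
a=cv2.imread('pics/scene1.png')[150:280,180:380];a2=cv2.imread('pics/s2.png')[150:280,180:380]
b=cv2.imread('pics/side1.png')[150:280,140:340];b2=cv2.imread('pics/d2.png')[150:280,140:340]
cv2.imwrite('pics/cmp.png',cv2.resize(np.vstack([np.hstack([a,a2]),np.hstack([b,b2])]),None,fx=2,fy=2,interpolation=2))
E
```

```text
time: 15.95
ee_pos: [0.6022, 0.1257, 0.2777]
tcp_rot: [0.0, 0.602, 0.799, 0.0]
force: [-1.4, -2.4, 19.4]
opening: 0.609
grip_force: 30.0
```

View pics/cmp.png

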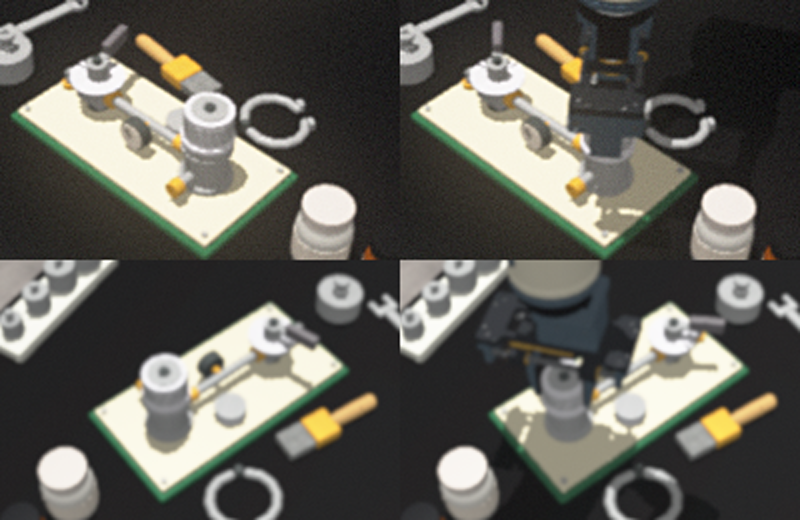

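The before/after view shows the collar lowered and held (bottom right panel, about (565,385)) and the lever diagonal at about (705,325). The bystanders have not moved, so I'm handing in.

```bash
python3 -c "
from rig import job
print(job.hand_in())"
```

```text
the job is handed in; nothing more can be done
None
```

The job is handed in at about 16 s: the valve measured about 45°, the collar is on its pins, pushed down the full 10 mm to its seat and held there by the gripper, and the bystanders look unmoved in the final pictures; the hand-in returned no verdict.

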